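# Open the potter's sliding-lid tool box

### The job

Open the tool box that has the pale bamboo lid: lift the lid by its knob so that the knob end comes over the stop lip, slide it along the box until it is clear of the grooves, then lay the lid flat, knob up, in the middle of the cork mat. Set it down rather than dropping it, and leave the blue-lidded box shut.

Things in the scene. Friction and masses are not known exactly. Their poses are not given: they have to be found in the camera images.
- pale_lid_mid (a point): Pale bamboo lid, loose, 140 g, plate 178 (x) by 100 (y) by 6 mm thick; this point is the plate's centre, z up. Its knob, the only grip, is an upright dark wood block 30 (x) by 16 (y) mm, 30 mm tall above the plate, centred 60 mm from this point towards -x, the end held by the stop lip. Rear (+x) end sits in grooves: tilt the lid up to 0.1 rad about that end to raise the knob end 17 mm, then slide it 45 mm to -x.
- pale_box: Fixed box under the pale lid, left or right of the mat, 200 (x) by 116 (y) mm; origin at centre of underside; -x end nearest the robot. Lid lies centred on ledges 50 mm up, 2-3 mm play all round. Brass stop lip at -x end: 8 mm thick, 7 mm above the ledges. Brass groove roofs only at x = 50 to 92 mm, underside 11 mm and top 17 mm above the ledges; elsewhere low side guides level with the lid's top.
- mat: Thin fixed cork mat on the bench between the two boxes, 250 (x) by 150 (y) mm, 4 mm thick, where the lid goes. Origin at the centre of its underside.
- blue_lid_mid (a point): Lid of the other box, painted blue with a blue knob; box and lid have the same shape and sizes as the pale ones. The point is the centre of its plate. To be left shut.

How it is judged (in metres and radians):
On the way:
1. the pale lid has been slid at least 35 mm towards the lip end of its box, still in line with it (20 mm) (x of pale_lid_mid in the frame of pale_box below -0.035 m and y of pale_lid_mid in the frame of pale_box between -0.02 and 0.02 m).
At the end, for the whole second after the job is handed in: The pale lid lies flat (within 0.1 rad), knob up, at rest on the cork mat, the centre of its plate within 40 mm of the mat's centre and no more than 12 mm above the bench; the blue lid is within 15 mm of where it started (horizontal distance between pale_lid_mid and mat below 0.04 m and height (world z) of pale_lid_mid below 0.012 m and angle between pale_lid_mid's own z axis and vertical below 0.1 rad and linear speed of pale_lid below 0.02 m/s and distance of blue_lid_mid from where it was at the start of the episode below 0.015 m); the robot touches nothing.
It fails at once if the blue lid is shifted by more than 15 mm (distance of blue_lid_mid from where it was at the start of the episode above 0.015 m).
It fails at once if the pale lid is dropped onto the mat (reaches it faster than 0.6 m/s) (linear speed of pale_lid above 0.6 m/s and height (world z) of pale_lid_mid below 0.04 m and horizontal distance between pale_lid_mid and mat below 0.15 m).
It also fails if it takes over 42 s, if anything falls off the work surface, if the arm or the gripper's body presses on something with over 40 N, if the wrist force passes 120 N, or if a joint passes its speed limit or range.

### The arm

A 6-joint arm with a two-finger parallel gripper is mounted at the origin on the work surface. World frame = base frame: x ahead of the robot, y to its left, z up, the work surface at z = 0. Lengths are in mm, angles in degrees, forces in N, time in s.
With the tool pointing down it reaches from about 300 to 850 mm from the base axis. Payload 4.2 kg.
Tool frame: the origin (TCP) lies midway between the tips of the shut fingers; the grasp point (between the pads) lies 19 mm behind it; z points along the fingers, x is the direction in which the jaws open and shut, and the axes are right-handed (so a half turn about z gives the same grasp; the last joint's range is limited). The gripper opens to 91 mm and grips with 3 to 60 N. Pads are 32 mm wide; open, the fingers measure 118 mm over their backs; the gripper's body (76 mm by 178 mm) begins 60 mm behind the grasp point.
Start: joints at [71.448, 18.312, 89.639, -0, 72.044, -1.146], TCP at [172.013, 548.685, 213.976] pointing down, gripper open.
Joint ranges: [-177.97, 177.97], [-48.28, 115.42], [12.27, 149.76], [-77.06, 257.06], [2.81, 150.46], [-146.56, 146.56]. Speed limits (degrees/s): [147.25, 147.25, 180, 180, 180, 180].

### API

Orientations are given as [roll, pitch, yaw] about the fixed x, y, z axes, in that order (R = Rz(yaw) Ry(pitch) Rx(roll)).
In Python, from workcell import monitor, vision, job, models gives the robot as it stands.
- The arm moves only by the shell command python3 -m creep 'ROWS' [FORCE]. ROWS is text: rows parted by semicolons, each of 7 numbers parted by spaces: the shift along the world's x, y, z in cm, then the turn, a rotation vector about the world's x, y, z in rad, then the gripper's target within -1 to 1 (shut at 1, half-way at 0, fully open at -1). In form: tx ty tz ax ay az hand; .... A call has 1 to 12 rows; each row shifts and turns the pose as measured when the row begins; what a row does not reach is not made up. A row lasts 1/12 s, in which the tool goes at most 41.7 mm and 7.16 degrees, less where a joint would pass 70% of its speed; a pose out of reach is approached as far as the arm can. A call is refused whole if a number of a shift passes 4.17 or a number of a turn 0.125, either way. A call with a gripper value outside its range is refused whole. The fingers move at their own pace and stop on an object; FORCE is the grip in N (left out, the last holds). Time passes only in rows, so rows that do not move let the fingers close. It gives the time, the measured TCP pose, the force and the opening at its end, in the units of the state.
- monitor.state(): the state, without advancing time (a new reading comes with each control period).
- vision.grab_frame(name): name is "scene" or "top" or "wrist"; returns a dict with "img" (400x640x3 uint8, red, green, blue), "mtx" (3x3 intrinsics, pixels), "dist_coeffs" ([k1, k2, p1, p2, k3] as OpenCV has them; the pictures are not rectified), "view" (4x4, takes a point from world to camera coordinates). Camera axes: x right, y down, z forward; pixel columns grow to the right and rows downward; lengths in mm; the calibration is good to about 2 mm. A picture is of the moment at which its call begins. There is no depth.
- job.job_done(): hands the job in, once; it reports no verdict.
Trained networks look in the newest picture that a camera, given by its name, has taken for a name from the list of things; names that differ only in an ending like _2 or _b are one class to them, and where a whole thing is asked for, a point or a joint stands for the part that bears it (a point fixed in the world has none). Each returns a list of dicts, best first, with "confidence" (0 to 1); they miss things now and then, are a little off and sometimes report something else, mostly with a low value. They report only what shows in the picture. A call takes as long as a camera call.
- models.search_frame(camera, query): "rect" ([left, top, right, bottom] in pixels, round what is visible of it).
- models.mark_of(camera, query): "at" ([column, row] in pixels: a listed point, or the origin of a listed thing).
The state is a dict: "time_s": time; "qpos": joint angles; "qvel": joint speeds; "effort": joint torques, N m; "ee_pos": TCP position; "ee_rot": TCP orientation; "force": force on the tool from outside, world axes, zero at the start; "torque": the same for the moment, N m; "gripper_width": finger opening in mm.
Only numpy, scipy, OpenCV 4.12 (cv2) and the standard library are available. Lean on these libraries where they do the work, as an engineer would, in place of code of your own. Each camera call takes 0.05 s, during which the arm holds its last target.

## Working session

There is one attempt and no reset: what is moved stays moved. The work goes in short steps, Python scripts to look and compute and a shell command to move; the robot and the scene stay as the last step left them, time stands still between calls to the robot, and variables do not carry over. Pictures are saved under pics/ and viewed, and the job is handed in when it is done.

```bash
mkdir -p pics; ls
python3 - <<'E'
from workcell import monitor, vision, models
import cv2
print(monitor.state())
for c in ["scene","top","wrist"]:
    f=vision.grab_frame(c); cv2.imwrite(f"pics/a_{c}.png",f["img"][:,:,::-1])
    print(c,f["mtx"].tolist(),f["dist_coeffs"],f["view"].round(4).tolist() if hasattr(f["view"],'round') else f["view"])
    for q in ["pale_lid_mid","pale_box","mat","blue_lid_mid"]:
        print(q,models.mark_of(c,q)[:3],models.search_frame(c,q)[:2])
E
```

```text
pics
{'time_s': 0.0, 'qpos': array([ 7.14479539e+01,  1.83519162e+01,  8.97100072e+01,  6.07282255e-05,
        7.20416580e+01, -1.14610157e+00]), 'qvel': array([ 0.06195525, -0.02408007, -0.09157183,  0.11646214,  0.02170289,
        0.08062759]), 'effort': array([-6.54710075e-04, -4.12457263e+01, -2.31964964e+01,  7.26789027e-02,
        4.58249613e-02, -1.39063100e-04]), 'ee_pos': array([171.83936194, 548.17326519, 213.09311501]), 'ee_rot': array([-1.79997870e+02,  1.03559487e-01,  7.25940386e+01]), 'force': array([0.1106894 , 0.15575422, 0.07389365]), 'torque': array([0.04222455, 0.0170326 , 0.00133845]), 'gripper_width': 91.35705844777326}
scene [[364.5365364294027, 0.0, 314.75762038103295], [0.0, 364.5365364294027, 199.01071015924768], [0.0, 0.0, 1.0]] [-0.02234479  0.          0.          0.          0.        ] [[-0.4231, 0.9061, 0.0011, 257.8361], [0.6551, 0.3067, -0.6905, -356.8298], [-0.6259, -0.2915, -0.7234, 1140.3115], [0.0, 0.0, 0.0, 1.0]]
pale_lid_mid [{'at': [192.0, 165.6], 'confidence': 0.84}] [{'rect': [154.6, 132.1, 229.4, 191.6], 'confidence': 0.71}]
pale_box [{'
[... 839 characters left out ...]
 494.3, 239.8], 'confidence': 0.65}]
mat [{'at': [325.7, 227.8], 'confidence': 0.9}] [{'rect': [289.8, 175.1, 365.5, 287.9], 'confidence': 0.91}]
blue_lid_mid [{'at': [200.7, 204.8], 'confidence': 0.97}] [{'rect': [171.5, 161.0, 229.8, 256.2], 'confidence': 0.71}, {'rect': [415.0, 135.0, 494.2, 237.7], 'confidence': 0.15}]
wrist [[351.31675543810064, 0.0, 319.57502085904514], [0.0, 351.31675543810064, 207.01497138487366], [0.0, 0.0, 1.0]] [-0.03246634  0.          0.          0.          0.        ] [[0.2991, 0.9542, 0.0004, -575.9144], [0.9119, -0.286, 0.2944, -32.972], [0.2811, -0.0877, -0.9557, 392.1825], [0.0, 0.0, 0.0, 1.0]]
pale_lid_mid [] []
pale_box [] []
mat [] []
blue_lid_mid [] []
```

View pics/a_top.png

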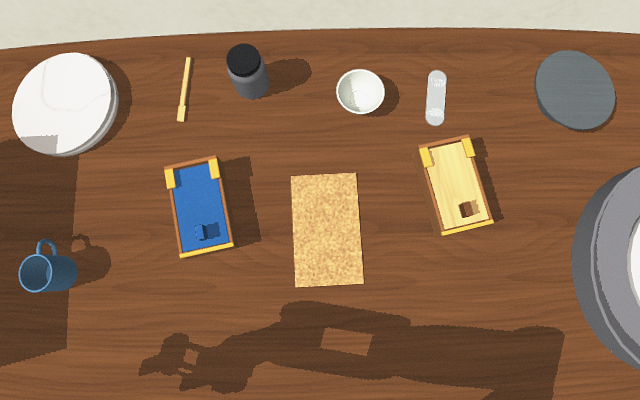

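View pics/a_scene.png

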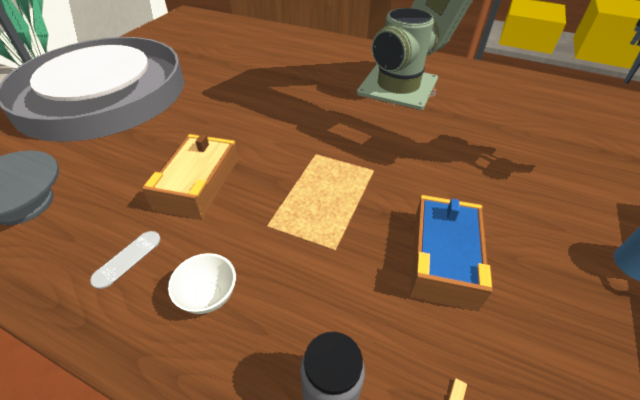

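```bash
cat > h.py <<'E'
import numpy as np, cv2
from workcell import vision
def ray(f,px):
    u=cv2.undistortPoints(np.array([[px]],float),np.array(f["mtx"]),np.array(f["dist_coeffs"]))[0,0]
    V=np.array(f["view"]);R=V[:3,:3];t=V[:3,3]
    return -R.T@t, R.T@np.array([u[0],u[1],1])
def atz(f,px,z):
    c,d=ray(f,px); return c+d*(z-c[2])/d[2]
def proj(f,P):
    V=np.array(f["view"])
    r=cv2.Rodrigues(V[:3,:3])[0]
    return cv2.projectPoints(np.array(P,float).reshape(-1,3),r,V[:3,3],np.array(f["mtx"]),np.array(f["dist_coeffs"]))[0][:,0]
E
python3 - <<'E'
from h import *
f=vision.grab_frame("top");g=vision.grab_frame("scene")
for n,z,a,b in [("pale",53,[455,184],[192,165.6]),("box",0,[448,191.7],[197.6,183.2]),("mat",0,[325.7,227.8],[324.4,196.6]),("blue",53,[200.7,204.8],[446.3,237])]:
    print(n,atz(f,a,z).round(1),atz(g,b,z).round(1))
im=f["img"][:,:,::-1]
cv2.imwrite("pics/b_top.png",cv2.resize(im[125:250,400:510],None,fx=4.8,fy=4.8,interpolation=cv2.INTER_CUBIC))
im=g["img"][:,:,::-1]
cv2.imwrite("pics/b_scene.png",cv2.resize(im[115:235,130:250],None,fx=5,fy=5,interpolation=cv2.INTER_CUBIC))
E
```

```text
pale [ 622.9 -295.8   53. ] [ 624.5 -289.4   53. ]
box [ 616.5 -296.7    0. ] [ 624.8 -289.1    0. ]
mat [541.1 -12.6   0. ] [540.6  -8.6   0. ]
blue [591.7 255.6  53. ] [587.3 253.5  53. ]
```

The top view shows the pale box at about px (455,185) with its knob at (468,209), the mat at (326,229) and the blue box at (200,205). The arm is out of the way. Next I'll zoom in on the pale box.

View pics/b_top.png

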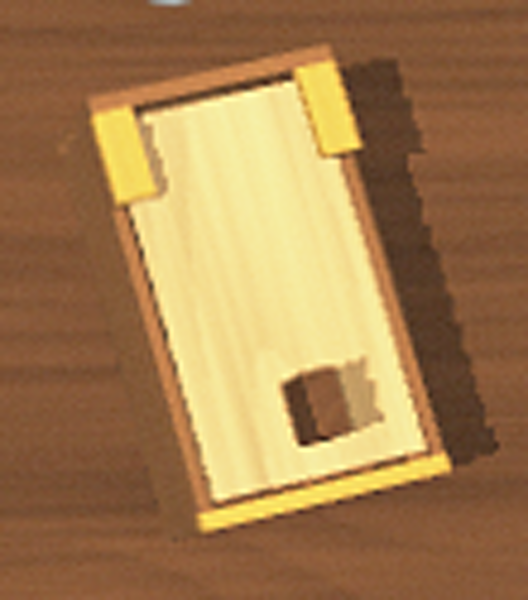

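View pics/b_scene.png

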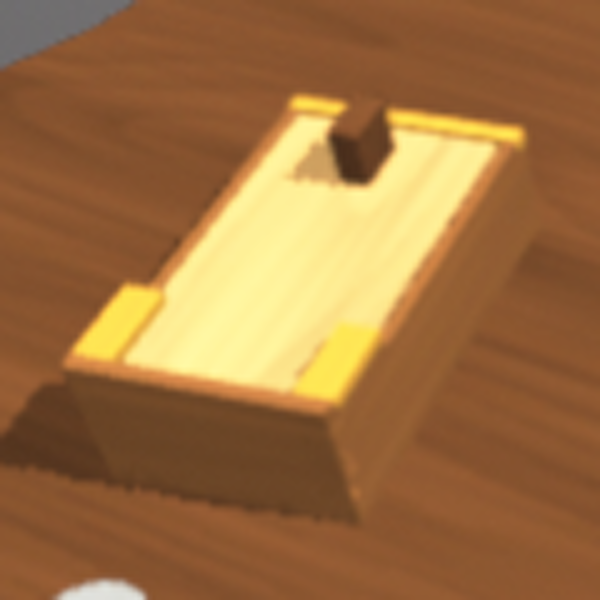

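The top crop shows the lip along the bottom from (200,525) to (450,462), the knob top around (300,405), and the groove roofs at the far end. I'll fit the box pose to these corners.

```bash
cat > fit.py <<'E'
from h import *
from scipy.optimize import least_squares
f=vision.grab_frame("top");g=vision.grab_frame("scene")
T=[((50,58,67),(120,204)),((50,-58,67),(362,148)),((92,58,67),(92,115)),((92,-58,67),(332,60)),((-89,50,56),(212,501)),((-89,-50,56),(427,450)),
   ]
S=[((100,58,0),(358,522)),((50,58,67),(379,330)),((-100,58,57),(524,128)),((-100,-58,57),(293,96)),((50,-58,67),(130,284))]
ct=lambda p:((p[0]+.5)/4.8-.5+400,(p[1]+.5)/4.8-.5+125)
cs=lambda p:((p[0]+.5)/5-.5+130,(p[1]+.5)/5-.5+115)
def w(P,q):
    c,s=np.cos(q[2]),np.sin(q[2]);P=np.array(P,float)
    return np.c_[q[0]+c*P[:,0]-s*P[:,1],q[1]+s*P[:,0]+c*P[:,1],P[:,2]]
def mk(F,L,c):
    P=[a for a,_ in L];U=np.array([c(b) for _,b in L])
    return lambda q:(proj(F,w(P,q))-U)
rt=mk(f,T,ct);rs=mk(g,S,cs)
for nm,fn in [("t",lambda q:rt(q).ravel()),("s",lambda q:rs(q).ravel()),("both",lambda q:np.r_[rt(q).ravel(),rs(q).ravel()])]:
    r=least_squares(fn,[622,-293,.22]);q=r.x
    print(nm,q[:2].round(1),np.degrees(q[2]).round(2),"rms",np.sqrt(np.mean(r.fun**2)).round(2))
print(rt(q).round(1).tolist(),rs(q).round(1).tolist())
print("knob",w([(-60,0,71)],q))
# mat: colour segmentation
hsv=cv2.cvtColor(f["img"],cv2.COLOR_RGB2HSV)
for F in (f,g):
    im=F["img"].astype(int); hs=cv2.cvtColor(F["img"],cv2.COLOR_RGB2HSV)
    m=((hs[...,2]>150)&(hs[...,1]>70)&(hs[...,0]<30)).astype(np.uint8)
    n,l,st,ce=cv2.connectedComponentsWithStats(cv2.morphologyEx(m,cv2.MORPH_CLOSE,np.ones((5,5))))
    for i in range(1,n):
        if st[i,4]>3000:
            c=cv2.findContours((l==i).astype(np.uint8),0,1)[0][0][:,0].astype(float)
            P=np.array([atz(F,p,4)[:2] for p in c],np.float32)
            print("mat",cv2.minAreaRect(P))
E
python3 fit.py
```

```text
t [ 622.1 -294. ] 11.71 rms 0.29
s [ 623.3 -289.6] 11.57 rms 0.53
both [ 622.  -292.5] 11.58 rms 0.73
[[-1.0, -0.3], [-0.9, -0.1], [-0.4, -0.1], [-0.3, 0.3], [-0.2, 0.3], [-1.1, 0.2]] [[-0.0, -0.3], [-0.8, -1.3], [-1.0, -0.5], [0.0, -0.9], [-1.7, -0.9]]
knob [[ 563.26127767 -304.55446056   71.        ]]
mat ((635.363525390625, -314.635009765625), (218.68109130859375, 130.62261962890625), 11.021265983581543)
mat ((539.7997436523438, -12.673690795898438), (251.30108642578125, 151.4253387451172), 1.6082627773284912)
mat ((-880.3504638671875, 682.1561889648438), (195.2967529296875, 881.9776611328125), 81.29998016357422)
mat ((575.409912109375, -340.60260009765625), (220.77490234375, 150.86598205566406), 10.923666954040527)
mat ((541.9854736328125, -35.757713317871094), (256.2610778808594, 208.38894653320312), 0.8471499085426331)
```

Both cameras agree to about 4 mm. The box is at about (622,-293) with yaw 11.6°, the knob at about (563,-305), and the mat centre at about (540,-11). I'll move over now, turning the tool so its x axis is at -78.4°.

```bash
python3 -m creep '1.5 -3.6 0 0 0 -0.11 -1;1.5 -3.6 0 0 0 -0.11 -1;1.5 -3.6 0 0 0 -0.11 -1;1.5 -3.6 0 0 0 -0.11 -1;1.5 -3.6 0 0 0 -0.11 -1;1.5 -3.6 0 0 0 -0.11 -1;1.5 -3.6 0 0 0 -0.11 -1;1.5 -3.6 0 0 0 -0.11 -1;1.5 -3.6 0 0 0 -0.11 -1;1.5 -3.6 0 0 0 -0.11 -1;1.5 -3.6 0 0 0 -0.11 -1;1.5 -3.6 0 0 0 -0.11 -1' 20
```

```text
time_s: 2.55
ee_pos: [353.1, 105.2, 214.1]
ee_rot: [-179.8, -0.6, -5.8]
force: [0.1, -0.2, 0.4]
gripper_width: 91.1
```

```bash
python3 -m creep '1.75 -3.4 0 0 0 -0.106 -1;1.75 -3.4 0 0 0 -0.106 -1;1.75 -3.4 0 0 0 -0.106 -1;1.75 -3.4 0 0 0 -0.106 -1;1.75 -3.4 0 0 0 -0.106 -1;1.75 -3.4 0 0 0 -0.106 -1;1.75 -3.4 0 0 0 -0.106 -1;1.75 -3.4 0 0 0 -0.106 -1;1.75 -3.4 0 0 0 -0.106 -1;1.75 -3.4 0 0 0 -0.106 -1;1.75 -3.4 0 0 0 -0.106 -1;0 0 0 0 0 0 -1'
python3 - <<'E'
from h import *
from workcell import monitor
s=monitor.state();print(s["ee_pos"],s["ee_rot"],s["time_s"])
f=vision.grab_frame("wrist");cv2.imwrite("pics/c_wrist.png",f["img"][:,:,::-1])
q=np.array([622,-292.5,np.radians(11.6)]);c,sn=np.cos(q[2]),np.sin(q[2])
pts=[(-45,8,86),(-75,8,86),(-75,-8,86),(-45,-8,86),(-60,0,86),(-100,58,57),(-100,-58,57),(50,58,67),(50,-58,67)]
print(proj(f,[(q[0]+c*x-sn*y,q[1]+sn*x+c*y,z) for x,y,z in pts]).round(1).tolist())
E
```

```text
time_s: 3.55
ee_pos: [552.5, -298.0, 215.5]
ee_rot: [-179.4, -1.2, -76.9]
force: [0.4, -0.1, 0.1]
gripper_width: 91.2
[ 552.45256666 -298.00497332  215.52759443] [-179.43828149   -1.1693471   -76.89570118] 3.55
[[318.9, 172.4], [318.0, 205.5], [335.9, 205.8], [337.3, 172.8], [327.5, 189.3], [266.4, 220.5], [383.0, 222.7], [262.3, 56.2], [398.5, 60.5]]
```

View pics/c_wrist.png

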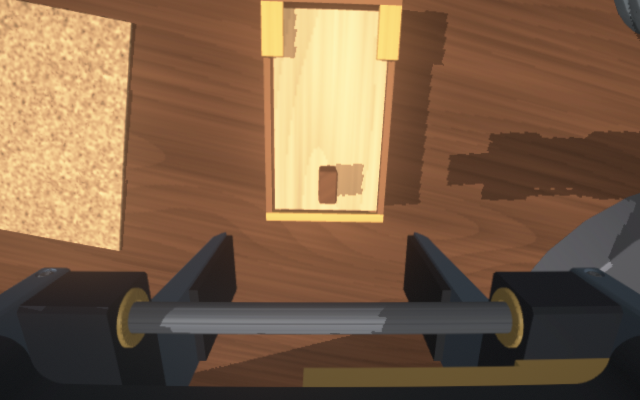

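The wrist view matches the prediction to within about 3 px (knob at (327,185), lip corners at (267,221) and (383,221)). I'll correct the tool's small tilt and go down.

```bash
cat > rot.py <<'E'
import sys,numpy as np
from scipy.spatial.transform import Rotation as R
from workcell import monitor
# target x y z roll pitch yaw  (extrinsic)
t=[float(v) for v in sys.argv[1:7]]
s=monitor.state()
d=(np.array(t[:3])-s["ee_pos"])/10
w=(R.from_euler("xyz",t[3:],degrees=True)*R.from_euler("xyz",s["ee_rot"],degrees=True).inv()).as_rotvec()
print("t",s["time_s"],"pos",s["ee_pos"].round(1),"rot",s["ee_rot"].round(2),"F",s["force"].round(1),"w",round(s["gripper_width"],1));print("shift cm",d.round(2),"turn",w.round(4))
E
python3 rot.py 563.5 -304.5 62 180 0 -78.4
```

```text
t 3.6 pos [ 550.9 -295.2  215.5] rot [-179.53   -0.97  -76.69] F [0.1 0.2 0.6] w 91.0
shift cm [  1.26  -0.93 -15.35] turn [ 0.0148  0.0117 -0.0299]
```

```bash
python3 -m creep '0.6 -0.5 -1.5 0.007 0.006 -0.015 -1;0.6 -0.4 -2.5 0.007 0.006 -0.015 -1;0 0 -2.5 0 0 0 -1;0 0 -2 0 0 0 -1;0 0 -1 0 0 0 -1;0 0 0 0 0 0 -1;0 0 0 0 0 0 -1'; python3 rot.py 563.5 -304.5 62 180 0 -78.4
```

```text
time_s: 4.18
ee_pos: [561.4, -299.5, 119.4]
ee_rot: [-180.0, 0.1, -78.1]
force: [-1.1, -0.3, 0.6]
gripper_width: 91.0
t 4.1833 pos [ 561.4 -299.5  119.4] rot [-1.7996e+02  1.1000e-01 -7.8060e+01] F [-1.1 -0.3  0.6] w 91.0
shift cm [ 0.21 -0.5  -5.74] turn [-0.002   0.0003 -0.006 ]
```

```bash
python3 -m creep '0.2 -0.5 -1 0 0 -0.006 -1;0 0 -1.5 0 0 0 -1;0 0 -1.2 0 0 0 -1;0 0 -0.8 0 0 0 -1;0 0 -0.4 0 0 0 -1;0 0 0 0 0 0 -1;0 0 0 0 0 0 -1'; python3 rot.py 563.5 -304.5 62 180 0 -78.4
```

```text
time_s: 4.77
ee_pos: [567.9, -306.5, 75.3]
ee_rot: [-179.3, -0.5, -78.3]
force: [0.2, -0.6, -0.4]
gripper_width: 91.3
t 4.7667 pos [ 567.9 -306.5   75.3] rot [-179.31   -0.46  -78.32] F [ 0.2 -0.6 -0.4] w 91.3
shift cm [-0.44  0.2  -1.33] turn [ 0.0055  0.0134 -0.0014]
```

```bash
python3 -m creep '-0.3 0.2 -0.6 0.005 0.013 0 -1;0 0 -0.5 0 0 0 -1;0 0 0 0 0 0 -1;0 0 0 0 0 0 -1'; python3 rot.py 563.5 -304.5 62 180 0 -78.4
python3 - <<'E'
from h import *
f=vision.grab_frame("wrist");cv2.imwrite("pics/d_wrist.png",f["img"][:,:,::-1])
E
```

```text
time_s: 5.1
ee_pos: [565.8, -305.0, 65.4]
ee_rot: [-179.9, -0.1, -78.3]
force: [-0.3, -0.1, -0.0]
gripper_width: 91.0
t 5.1 pos [ 565.8 -305.    65.4] rot [-1.7988e+02 -1.4000e-01 -7.8320e+01] F [-0.3 -0.1 -0. ] w 91.0
shift cm [-0.23  0.05 -0.34] turn [ 0.0019  0.0025 -0.0014]
```

View pics/d_wrist.png

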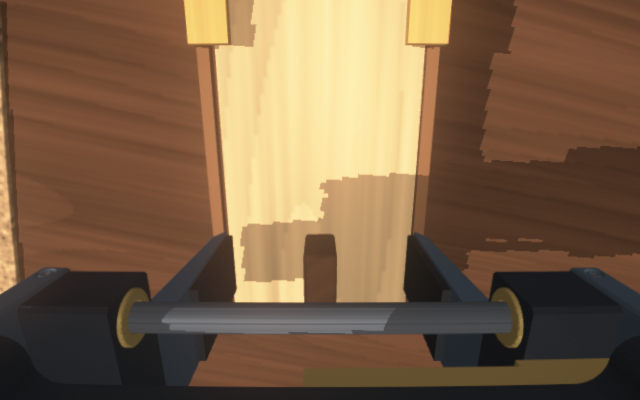

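The knob (column 320) is centred between the fingers (235 and 410). I'll close on it.

```bash
python3 -m creep '-0.15 0 -0.3 0 0 0 -1;0 0 0 0 0 0 0.2;0 0 0 0 0 0 0.5;0 0 0 0 0 0 0.8;0 0 0 0 0 0 1;0 0 0 0 0 0 1;0 0 0 0 0 0 1;0 0 0 0 0 0 1;0 0 0 0 0 0 1;0 0 0 0 0 0 1' 25; python3 rot.py 563.5 -304.5 62 180 0 -78.4
```

```text
time_s: 5.98
ee_pos: [564.5, -305.3, 62.8]
ee_rot: [-179.8, -0.2, -78.3]
force: [0.5, -0.3, -1.0]
gripper_width: 34.3
t 5.9833 pos [ 564.5 -305.3   62.8] rot [-179.82   -0.19  -78.33] F [ 0.5 -0.3 -1. ] w 34.3
shift cm [-0.1   0.08 -0.08] turn [ 0.0025  0.0038 -0.0013]
```

```bash
python3 -m creep '0 0 0 0 0 0 1;0 0 0 0 0 0 1;0 0 0 0 0 0 1;0 0 0 0 0 0 1;0 0 0 0 0 0 1;0 0 0 0 0 0 1' 30; python3 rot.py 563.5 -304.5 62 180 0 -78.4
```

```text
time_s: 6.48
ee_pos: [564.6, -305.3, 62.9]
ee_rot: [-179.8, -0.2, -78.3]
force: [0.2, -0.3, 0.2]
gripper_width: 15.8
t 6.4833 pos [ 564.6 -305.3   62.9] rot [-179.81   -0.18  -78.34] F [ 0.2 -0.3  0.2] w 15.8
shift cm [-0.11  0.08 -0.09] turn [ 0.0025  0.0039 -0.0011]
```

The knob is held, with an opening of 15.8 mm. Next I'll tilt by about 0.08 rad about the rear end, which raises the TCP about 12 mm.

```bash
python3 -m creep '0.03 0 0.3 -0.004 0.02 0 1;0.03 0 0.3 -0.004 0.02 0 1;0.03 0 0.3 -0.004 0.02 0 1;0.03 0 0.3 -0.004 0.02 0 1;0 0 0 0 0 0 1;0 0 0 0 0 0 1' 40; python3 rot.py 566 -305 74.7 180 -4.6 -78.4;python3 - <<'E'
from workcell import monitor
from scipy.spatial.transform import Rotation as R
s=monitor.state();M=R.from_euler("xyz",s["ee_rot"],degrees=True).as_matrix();print(M[:,2],s["torque"])
E
```

```text
time_s: 6.98
ee_pos: [566.1, -304.9, 75.0]
ee_rot: [175.4, -0.1, -78.4]
force: [-1.2, -0.0, -1.4]
gripper_width: 15.6
t 6.9833 pos [ 566.1 -304.9   75. ] rot [ 1.7542e+02 -1.2000e-01 -7.8370e+01] F [-1.2 -0.  -1.4] w 15.6
shift cm [-0.01 -0.01 -0.03] turn [-0.0604 -0.0939  0.0027]
[-0.07774754 -0.01818413 -0.99680723] [-0.08388292  0.15408885 -0.06342697]
```

Run:
```python
from h import *
f=vision.grab_frame("scene")
im=f["img"][:,:,::-1]
cv2.imwrite("pics/e_scene.png",cv2.resize(im[95:235,110:270],None,fx=4,fy=4,interpolation=cv2.INTER_CUBIC))
```

```text
(no output)
```

View pics/e_scene.png

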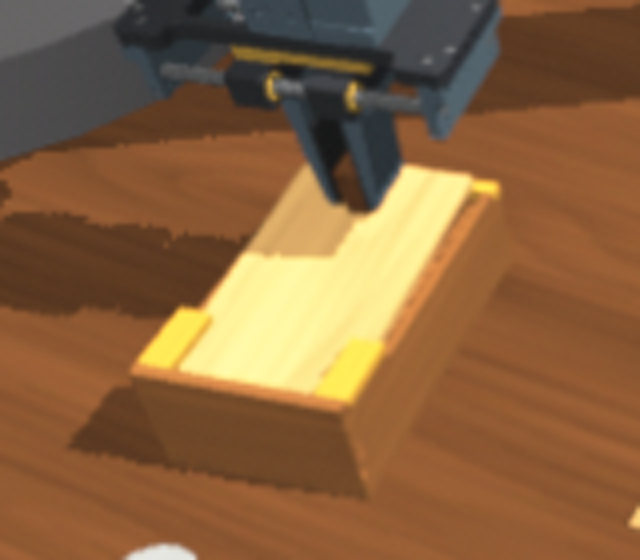

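The knob end now stands well above the lip, which hides only the right corner. I'll slide along box -x.

```bash
python3 -m creep '-0.5 -0.1 0 0 0 0 1;-0.7 -0.14 0 0 0 0 1;-0.7 -0.14 0 0 0 0 1;0 0 0 0 0 0 1;0 0 0 0 0 0 1'; python3 rot.py 511.3 -316.2 75 175.4 -0.1 -78.4
```

```text
time_s: 7.45
ee_pos: [544.3, -309.0, 74.8]
ee_rot: [175.5, -0.1, -78.4]
force: [-0.1, -0.1, -0.4]
gripper_width: 15.8
t 7.45 pos [ 544.3 -309.    74.8] rot [ 1.7553e+02 -9.0000e-02 -7.8440e+01] F [-0.1 -0.1 -0.4] w 15.8
shift cm [-3.3  -0.72  0.02] turn [-0.0007  0.0021  0.0008]
```

Smooth so far, with almost no force. I'll carry on to about 60 mm.

```bash
python3 -m creep '-0.7 -0.15 0 0 0 0 1;-0.9 -0.18 0 0 0 0 1;-0.9 -0.18 0 0 0 0 1;-0.8 -0.17 0 0 0 0 1;0 0 0 0 0 0 1;0 0 0 0 0 0 1'; python3 rot.py 507.5 -316.9 75 175.4 -0.1 -78.4
python3 - <<'E'
from h import *
from workcell import models
f=vision.grab_frame("top"); print(models.mark_of("top","pale_lid_mid"))
im=f["img"][:,:,::-1]
cv2.imwrite("pics/f_top.png",cv2.resize(im[115:265,390:530],None,fx=4,fy=4,interpolation=cv2.INTER_CUBIC))
f=vision.grab_frame("scene");im=f["img"][:,:,::-1]
cv2.imwrite("pics/f_scene.png",cv2.resize(im[95:235,110:270],None,fx=4,fy=4,interpolation=cv2.INTER_CUBIC))
E
```

```text
time_s: 7.95
ee_pos: [506.3, -316.7, 75.0]
ee_rot: [175.5, -0.1, -78.5]
force: [0.4, -0.1, 0.1]
gripper_width: 15.9
t 7.95 pos [ 506.3 -316.7   75. ] rot [ 1.7548e+02 -7.0000e-02 -7.8500e+01] F [ 0.4 -0.1  0.1] w 15.9
shift cm [ 0.12 -0.02  0.  ] turn [-0.0008  0.0013  0.0017]
[{'at': [464.2, 210.2], 'confidence': 0.55}]
```

View pics/f_scene.png

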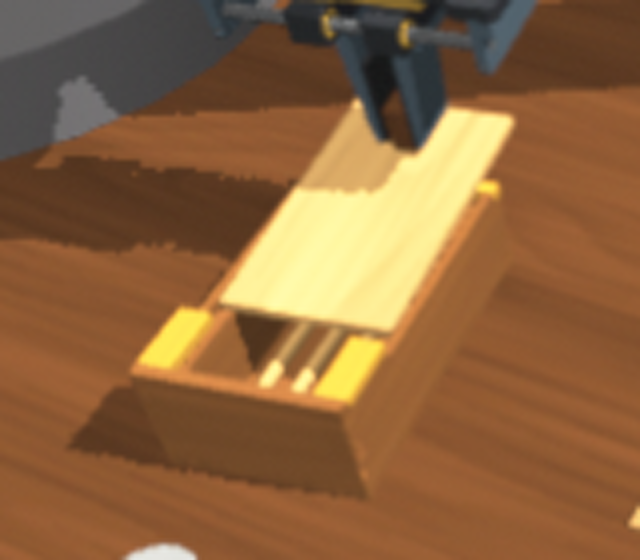

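View pics/f_top.png

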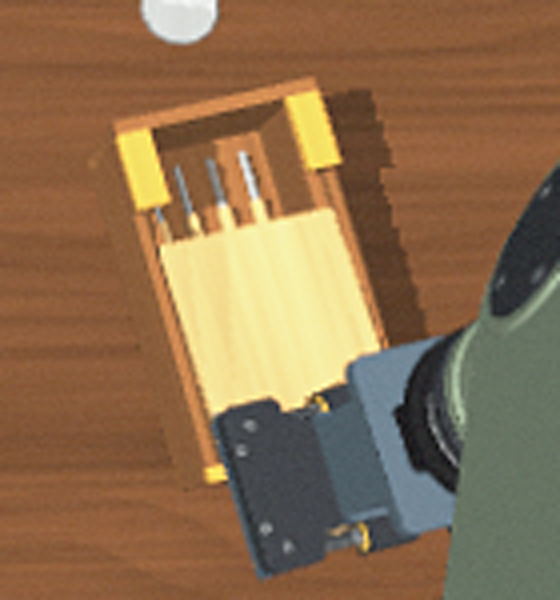

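The lid's rear edge is well clear of the groove roofs and in line with the box (about 60 mm of slide). I'll lift and level it.

```bash
python3 -m creep '0 0 0.6 0 0 0 1;0 0 1.2 0 0 0 1;0 0 1.5 0.004 -0.02 0 1;0 0 1.5 0.004 -0.02 0 1;0 0 1.5 0.004 -0.02 0 1;0 0 1 0.004 -0.02 0 1;0 0 0 0 0 0 1;0 0 0 0 0 0 1' 55; python3 rot.py 481.5 -12.6 135 180 0 -88.4
python3 - <<'E'
from h import *
f=vision.grab_frame("scene");im=f["img"][:,:,::-1]
cv2.imwrite("pics/g_scene.png",cv2.resize(im[65:235,110:280],None,fx=3.5,fy=3.5,interpolation=cv2.INTER_CUBIC))
E
```

```text
time_s: 8.77
ee_pos: [507.0, -316.0, 154.9]
ee_rot: [-179.4, -0.1, -78.3]
force: [0.5, 0.5, -1.7]
gripper_width: 15.7
t 8.7667 pos [ 507.  -316.   154.9] rot [-1.794e+02 -1.200e-01 -7.833e+01] F [ 0.5  0.5 -1.7] w 15.7
shift cm [-2.55 30.34 -1.99] turn [ 0.0009  0.0106 -0.1758]
```

View pics/g_scene.png

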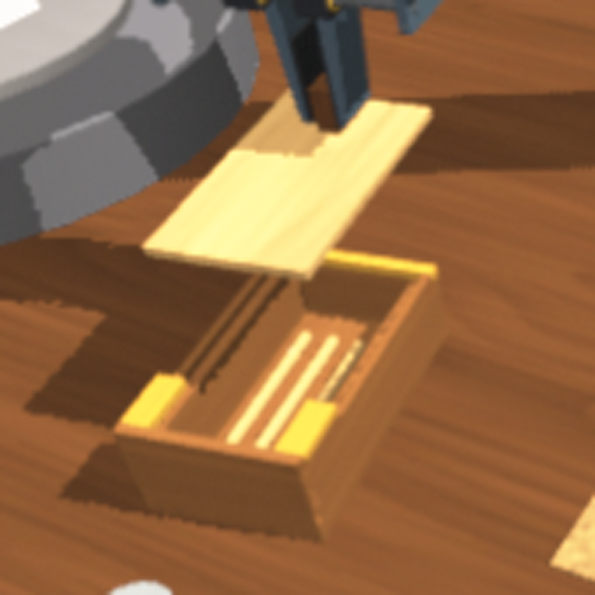

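The lid is held level, clear of the box. Now over to the mat.

```bash
python3 -m creep '-0.1 1.5 0 0 0.005 -0.015 1;-0.2 2.5 0 0 0.005 -0.015 1;-0.2 3 0 0 0 -0.015 1;-0.25 3 0 0 0 -0.015 1;-0.25 3 0 0 0 -0.015 1;-0.25 3 0 0 0 -0.015 1;-0.25 3 0 0 0 -0.015 1;-0.25 3 0 0 0 -0.015 1;-0.2 2.8 0 0 0 -0.015 1;-0.2 2.2 0 0 0 -0.015 1;-0.1 1.2 0 0 0 -0.01 1;0 0 0 0 0 0 1'; python3 -m creep '0 0 0 0 0 0 1;0 0 0 0 0 0 1';  python3 rot.py 481.5 -12.6 17 180 0 -88.4
```

```text
time_s: 9.82
ee_pos: [477.0, -22.2, 146.3]
ee_rot: [179.1, 0.2, -88.2]
force: [-0.1, -0.6, -1.6]
gripper_width: 15.6
time_s: 9.98
ee_pos: [476.5, -21.9, 145.4]
ee_rot: [179.0, 0.2, -88.1]
force: [-0.5, -0.0, -2.2]
gripper_width: 15.9
t 9.9833 pos [476.5 -21.9 145.4] rot [179.03   0.23 -88.05] F [-0.5 -0.  -2.2] w 15.9
shift cm [  0.5    0.93 -12.84] turn [-0.0034 -0.017  -0.0061]
```

Next I'll correct the position, level the lid and lower it to about 20 mm above the mat.

```bash
python3 -m creep '0.25 0.45 -1 -0.002 -0.008 -0.003 1;0.25 0.45 -2 -0.001 -0.008 -0.003 1;0 0 -2 0 0 0 1;0 0 -2 0 0 0 1;0 0 -1.7 0 0 0 1;0 0 -1 0 0 0 1;0 0 -0.5 0 0 0 1;0 0 0 0 0 0 1;0 0 0 0 0 0 1';  python3 rot.py 481.5 -12.6 17 180 0 -88.4
python3 - <<'E'
from h import *
from workcell import models
for n in ["scene","top"]:
    f=vision.grab_frame(n);print(models.mark_of(n,"pale_lid_mid"))
    im=f["img"][:,:,::-1];im=im[90:270,230:430] if n=="scene" else im[150:310,240:420]
    cv2.imwrite(f"pics/i_{n}.png",cv2.resize(im,None,fx=3,fy=3,interpolation=cv2.INTER_CUBIC))
E
```

```text
time_s: 10.73
ee_pos: [484.6, -21.8, 39.1]
ee_rot: [-179.8, -0.1, -89.0]
force: [0.0, 0.2, -2.2]
gripper_width: 15.9
t 10.7333 pos [484.6 -21.8  39.1] rot [-1.7982e+02 -1.5000e-01 -8.8980e+01] F [ 0.   0.2 -2.2] w 15.9
shift cm [-0.31  0.92 -2.21] turn [0.0025 0.0033 0.0101]
[{'at': [315.2, 184.7], 'confidence': 0.86}]
[]
```

View pics/i_scene.png

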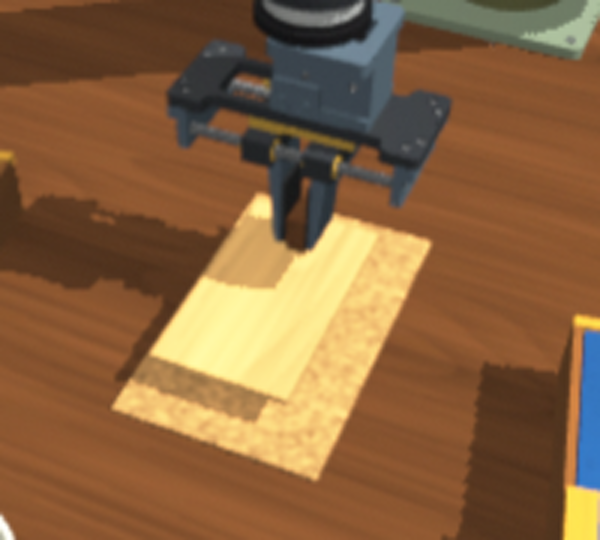

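View pics/i_top.png

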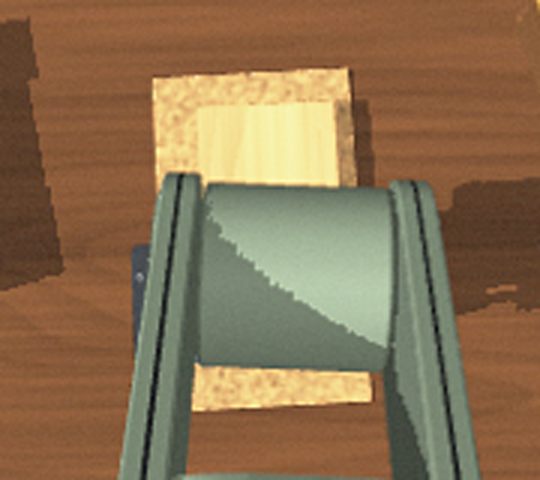

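The lid is level over the mat and sits about 10 mm towards -y, which agrees with the state. I'll correct that and lower it gently.

```bash
python3 -m creep '-0.15 0.45 -0.2 0.001 0.002 0.005 1;-0.1 0.45 -0.4 0.001 0.001 0.005 1;0 0.1 -0.4 0 0 0 1;0 0 -0.4 0 0 0 1;0 0 -0.3 0 0 0 1;0 0 0 0 0 0 1;0 0 0 0 0 0 1';  python3 rot.py 481.5 -12.6 17 180 0 -88.4
```

```text
time_s: 11.52
ee_pos: [483.3, -9.5, 22.9]
ee_rot: [-179.7, -0.0, -88.2]
force: [-1.1, -0.7, -1.3]
gripper_width: 15.8
t 11.5167 pos [483.3  -9.5  22.9] rot [-1.7968e+02 -3.0000e-02 -8.8210e+01] F [-1.1 -0.7 -1.3] w 15.8
shift cm [-0.18 -0.31 -0.59] turn [ 0.0004  0.0056 -0.0032]
```

```bash
python3 -m creep '-0.1 -0.15 -0.2 0 0.005 0 1;0 0 -0.15 0 0 0 1;0 0 -0.15 0 0 0 1;0 0 0 0 0 0 1;0 0 0 0 0 0 1';  python3 rot.py 481.5 -12.6 17 180 0 -88.4
```

```text
time_s: 11.93
ee_pos: [482.5, -11.4, 17.3]
ee_rot: [-180.0, -0.0, -88.2]
force: [-0.1, 0.0, -0.4]
gripper_width: 16.2
t 11.9333 pos [482.5 -11.4  17.3] rot [-1.7998e+02 -3.0000e-02 -8.8230e+01] F [-0.1  0.  -0.4] w 16.2
shift cm [-0.1  -0.12 -0.03] turn [ 0.0005  0.0004 -0.0029]
```

```bash
python3 -m creep '0 0 -0.08 0 0 0 1;0 0 0 0 0 0 1;0 0 0 0 0 0 1';  python3 rot.py 481.5 -12.6 17 180 0 -88.4
python3 - <<'E'
from h import *
f=vision.grab_frame("scene");im=f["img"][:,:,::-1];im=im[90:270,230:430]
cv2.imwrite(f"pics/j_scene.png",cv2.resize(im,None,fx=3,fy=3,interpolation=cv2.INTER_CUBIC))
E
```

```text
time_s: 12.18
ee_pos: [482.9, -11.5, 17.2]
ee_rot: [-179.9, -0.0, -88.2]
force: [0.2, -0.5, -1.9]
gripper_width: 15.8
t 12.1833 pos [482.9 -11.5  17.2] rot [-1.799e+02 -4.000e-02 -8.824e+01] F [ 0.2 -0.5 -1.9] w 15.8
shift cm [-0.14 -0.11 -0.02] turn [ 0.0006  0.0018 -0.0028]
```

View pics/j_scene.png

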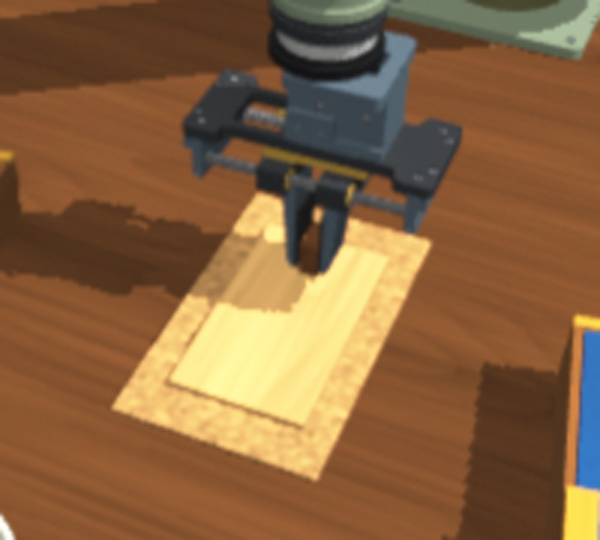

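The lid is centred and on or just above the mat. I'll press lightly until the force shows contact.

```bash
python3 -m creep '0 0 -0.15 0 0 0 1;0 0 -0.1 0 0 0 1;0 0 0 0 0 0 1';  python3 rot.py 481.5 -12.6 17 180 0 -88.4
```

```text
time_s: 12.48
ee_pos: [483.1, -11.5, 17.2]
ee_rot: [-179.8, -0.0, -88.2]
force: [0.7, -0.9, -1.9]
gripper_width: 15.7
t 12.4833 pos [483.1 -11.5  17.2] rot [-1.7984e+02 -4.0000e-02 -8.8240e+01] F [ 0.7 -0.9 -1.9] w 15.7
shift cm [-0.16 -0.11 -0.02] turn [ 0.0007  0.0029 -0.0028]
```

```bash
python3 -m creep '0 0 -0.3 0 0 0 1;0 0 -0.3 0 0 0 1';  python3 rot.py 481.5 -12.6 17 180 0 -88.4
```

```text
time_s: 12.65
ee_pos: [483.5, -11.6, 16.7]
ee_rot: [-179.8, -0.0, -88.2]
force: [-10.0, -0.2, 36.9]
gripper_width: 16.1
t 12.65 pos [483.5 -11.6  16.7] rot [-1.7978e+02 -5.0000e-02 -8.8240e+01] F [-10.   -0.2  36.9] w 16.1
shift cm [-0.2  -0.1   0.03] turn [ 0.0007  0.0039 -0.0029]
```

Contact is confirmed at TCP z 16.7, where 17 was expected. I'll relax and release.

```bash
python3 -m creep '0 0 0 0 0 0 1;0 0 0 0 0 0 1';  python3 -m creep '0 0 0 0 0 0 0.5;0 0 0 0 0 0 0.2;0 0 0 0 0 0 0;0 0 0 0 0 0 0;0 0 0 0 0 0 0;0 0 0 0 0 0 0'; python3 rot.py 481.5 -12.6 17 180 0 -88.4
```

```text
time_s: 12.82
ee_pos: [484.2, -11.5, 18.4]
ee_rot: [-179.6, -0.1, -88.2]
force: [0.9, 0.1, -1.2]
gripper_width: 15.7
time_s: 13.32
ee_pos: [484.7, -11.6, 17.0]
ee_rot: [-179.6, -0.1, -88.2]
force: [-0.8, -0.4, 0.4]
gripper_width: 45.7
t 13.3167 pos [484.7 -11.6  17. ] rot [-1.7962e+02 -6.0000e-02 -8.8240e+01] F [-0.8 -0.4  0.4] w 45.7
shift cm [-0.32 -0.1  -0.  ] turn [ 0.0008  0.0067 -0.0028]
```

The fingers are open to 45 mm and clear of the knob. I'll rise straight up, then back off towards the robot.

```bash
python3 -m creep '0 0 1 0 0 0 0;0 0 2 0 0 0 0;0 0 2.5 0 0 0 0;0 0 3 0 0 0 0;0 0 3 0 0 0 0;0 0 3 0 0 0 0;-1 -2.5 2 0 0 0 0;-1 -3 1 0 0 0 0;-1 -3 0 0 0 0 0;-1 -3 0 0 0 0 0;-1 -2 0 0 0 0 0;0 0 0 0 0 0 0'
python3 - <<'E'
from h import *
from workcell import models
for n in ["scene","top"]:
    f=vision.grab_frame(n)
    for q,z in [("pale_lid_mid",7),("mat",0),("blue_lid_mid",53)]:
        r=models.mark_of(n,q); print(n,q,r,[atz(f,x["at"],z).round(1)[:2] for x in r[:1]])
    im=f["img"][:,:,::-1]
    cv2.imwrite(f"pics/k_{n}.png",im)
E
```

```text
time_s: 14.32
ee_pos: [430.5, -150.7, 199.6]
ee_rot: [-179.7, -0.2, -87.9]
force: [-0.6, 1.1, 0.1]
gripper_width: 45.4
scene pale_lid_mid [{'at': [321.2, 194.4], 'confidence': 0.93}] [array([543.7, -15.1])]
scene mat [] []
scene blue_lid_mid [{'at': [450.5, 238.2], 'confidence': 0.6}] [array([586.8, 261. ])]
top pale_lid_mid [{'at': [327.8, 226.4], 'confidence': 0.92}] [array([543.3, -17.3])]
top mat [] []
top blue_lid_mid [{'at': [200.5, 206.4], 'confidence': 0.87}] [array([588.2, 256. ])]
```

View pics/k_scene.png

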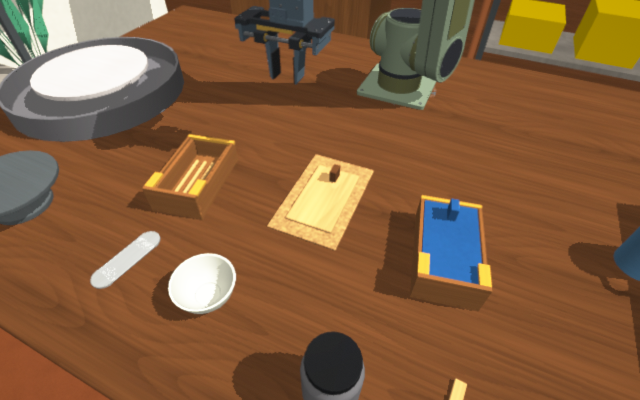

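View pics/k_top.png

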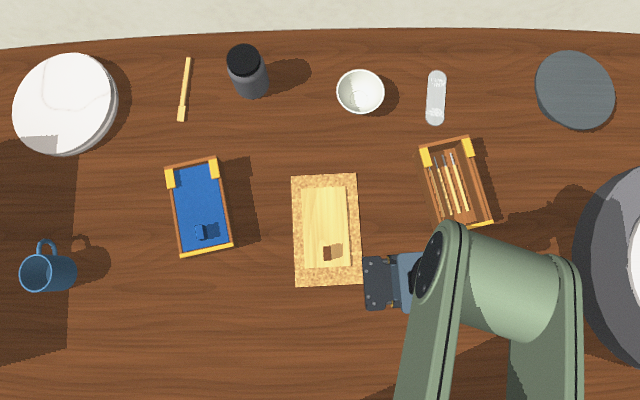

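The lid lies flat in the middle of the mat, knob up, with its centre at (327,227) in the top view. The blue box is unchanged and the arm is clear.

```bash
python3 -c "
from workcell import job
print(job.job_done())"
```

```text
the job is handed in; nothing more can be done
None
```

The pale lid is off its box and lying flat, knob up, in the middle of the cork mat. I handed the job in at about 14.5 s of the 42 s allowed; no verdict is reported.

I gripped the knob, tilted the lid about 0.08 rad over the lip and slid it about 60 mm in line with the box. I then lifted it level, carried it over, lowered it until it touched the mat and released it.

**Last checks:**
- **Pale lid:** both cameras put its centre at about (543, -16), 4–7 mm from my estimate of the mat centre (540, -11). The limit is 40 mm.
- **Blue lid:** it looks unmoved in the pictures, and I never went near it. The network's point for it moved 4 mm in the top view. In the scene view it moved about 7 mm, on a low-confidence (0.6) detection that I put down to network noise.
- **Arm:** clear of everything, with the force reading near zero.

**Failed or off:**
- **Set-down force:** it peaked at about 37 N for a moment, acting through the fingers and the lid. That was more than I intended, but well under the 120 N wrist limit.
- **Mat detection:** the network did not find the mat in the final pictures because the lid covers it, so the mat centre comes from the first images.

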